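Push a label holder home under the lip of a punch stand and hold it there

TASK

One of the two punch stands on the leatherworking bench still has no label holder. Take the loose metal label holder, slide its flat tongue under that stand's lip between the guide rails, and push it fully home against the springy clip hidden inside, all the way to the stop. The clip would spring it back out, so finish while still holding it pressed home; leave the other things on the bench where they are.

Things in the scene. Friction and masses are not known exactly. Their poses are not given: they have to be found in the camera images.
- holder: Loose label holder, aluminium, 100 g, L-shaped, standing on its tongue. Upright plate 10 thick (x) x 46 wide (y) x 45 high, blank card on its -x face; from its foot a flat tongue 44 wide, 6 thick runs to +x, ending 80 mm from the origin. Origin: underside, below the middle of the plate (x -5 to +5). Grip the plate across its thickness or its width.
- nose (a point): Middle of the underside at the free end of the loose holder's tongue: 80 mm from the holder's origin along its +x. Axes as the holder.
- stand_empty: Fixed wooden punch stand without holder. Origin: underside below the middle of the lip's edge; x points into the slot (pushing direction). Sill board 130 wide (y), 12 thick, x -90 to 110. Deck over it from x 0 (its front edge is the lip), 23 to 35 above the bench: slot 11 high, open to -x. Punch block on the deck from x 62, top 85 above the bench.
- lip (a point): On the empty stand: sill top, 12 mm above the bench, below the middle of the lip's edge; axes as the stand. Steel rails 9-11 high on the sill, inner faces at y +-26 from x -20 inward, flaring to +-36 at x -47. Hidden sprung clip at x 30 gives 8 mm to a hard stop: tongue's end fully home at x 38. It pushes back 2.5 N at first touch, 9 N at the stop.
- stand_full: The other stand, of the same make, fixed, with a label holder of the same kind already fitted and fully home: its upright plate stands on the sill 42 mm before the lip. Origin and axes as for the empty stand. Not to be used.
- phone: Bystander: grey phone with a dark screen lying flat, 150 x 74 x 9 mm. Origin: centre of the underside.
- roller: Bystander: steel roller (38 mm diameter, 60 mm wide) with a dark wooden handle to +x, 150 mm long. Origin: on the bench below the roller's middle.
- maul: Bystander: dark wooden maul standing on its head, 68 mm in diameter, 210 mm high. Origin: centre of the underside.
- swatch_box: Bystander: closed cardboard box, 90 x 120 x 40 mm. Origin: centre of the underside.
There are look-alikes about, which are no part of the job. Several things have the shape of the holder; the one meant has the colours described above.

How it is judged (in metres and radians):
On the way:
1. the tongue's end has passed under the lip of the empty stand (x of nose in the frame of lip above 0.008 m and z of nose in the frame of lip between -0.003 and 0.008 m and y of nose in the frame of lip between -0.01 and 0.01 m).
At the end, for the whole second after the job is handed in: For the last second the tongue's end is 35.5 to 42 mm past the empty stand's lip, within 7 mm of the middle and 7 mm of the sill, under 0.2 rad askew and 0.15 rad tilted; the holder rests, presses on the stand with over 4 N, and the fingers press on it with over 3 N (x of nose in the frame of lip between 0.0355 and 0.042 m and y of nose in the frame of lip between -0.007 and 0.007 m and z of nose in the frame of lip between -0.003 and 0.007 m and angle between the x axis of holder and the x axis of stand_empty, either way round below 0.2 rad and angle between holder's own z axis and vertical below 0.15 rad and contact force between holder and stand_empty above 4 N and contact force between the fingers and holder above 3 N and linear speed of holder below 0.02 m/s); the arm keeps its last pose, push and grip.
It fails at once if the phone was shifted by more than 30 mm (distance of phone from where it was at the start of the episode above 0.03 m).
It fails at once if the roller was shifted by more than 30 mm (distance of roller from where it was at the start of the episode above 0.03 m).
It fails at once if the maul was shifted by more than 30 mm (distance of maul from where it was at the start of the episode above 0.03 m).
It fails at once if the swatch box was shifted by more than 30 mm (distance of swatch_box from where it was at the start of the episode above 0.03 m).
It also fails if it takes over 42 s, if anything falls off the work surface, if the arm or the gripper's body presses on something with over 40 N, if the wrist force passes 120 N, or if a joint passes its speed limit or range.

ROBOT

A 6-joint arm with a two-finger parallel gripper is mounted at the origin on the work surface. World frame = base frame: x ahead of the robot, y to its left, z up, the work surface at z = 0. Lengths are in mm, angles in rad, forces in N, time in s.
With the tool pointing down it reaches from about 375 to 975 mm from the base axis. Payload 3.8 kg.
Tool frame: the origin (TCP) lies at the very end of the fingers, on their centre line; the grasp point (between the pads) lies 19 mm behind it; z points along the fingers, y is the line along which they close (so a half turn about z gives the same grasp; the last joint's range is limited). The gripper opens to 85 mm and grips with 20 to 120 N. Pads are 22 mm wide; open, the fingers measure 114 mm over their backs; the gripper's body (76 mm by 85 mm) begins 54 mm behind the grasp point. The pads swing forward as they close: fully open they stand 13 mm farther back than shut.
Start: joints at [-1.259, 0.264, 1.604, -0, 1.274, -0.037], TCP at [230.689, -634.35, 231.28] pointing down, gripper open.
Joint ranges: [-2.63, 2.63], [-0.94, 2.18], [0.31, 2.57], [-1.31, 4.45], [0, 2.66], [-2.55, 2.55]. Speed limits (rad/s): [2.57, 2.57, 3.14, 3.14, 3.14, 3.14].

INTERFACE

Orientations are given as [roll, pitch, yaw] about the fixed x, y, z axes, in that order (R = Rz(yaw) Ry(pitch) Rx(roll)).
In Python, from rig import arm gives the robot as it stands.
- The arm moves only by the shell command python3 -m pendant 'ROWS'. ROWS is JSON, a list of rows, each a list of 3 entries, a list of its own where there are three numbers: the shift along the tool's x, y, z in m, then the turn, a rotation vector about the tool's x, y, z in degrees, then the opening in per cent of the stroke, from 0 (shut) to 100 (fully open). In form: [[[x, y, z], [wx, wy, wz], gripper], ...]. A call has 1 to 20 rows; each row is the pose to reach, as a shift and turn from the pose commanded when the call began, along the tool's axes at that moment; what a row does not reach only later rows make up. A row lasts 1/8 s, in which the tool goes at most 62.5 mm and 10.7 degrees, less where a joint would pass 70% of its speed; a pose out of reach is approached as far as the arm can. A call with a gripper value outside its range is refused whole. The fingers move at their own pace and stop on an object; the grip force is fixed at half the most. Time passes only in rows, so rows that repeat a pose let the fingers close. It gives the time, the measured TCP pose, the force, the opening and the grip force at its end, in the units of the state.
- arm.state(): the state, without advancing time (a new reading comes with each control period).
- arm.capture(name): name is "scene" or "top"; returns a dict with "img" (384x512x3 uint8, red, green, blue), "fov_y" (degrees; the focal length in pixels is half the picture's height over the tangent of half this angle, whatever the lens; pixels are square), "cx", "cy" (the principal point, pixels), "cam_to_world" (4x4, takes a point from camera to world coordinates). Camera axes: x right, y down, z forward; pixel columns grow to the right and rows downward; lengths in mm; the calibration is good to about 2 mm. A picture is of the moment at which its call begins. There is no depth.
- arm.sign_off(): hands the job in; it is judged then, once.
Trained networks look in a picture, given as the dict that the camera call returned (one of the last four; its "shot" number tells which), for a name from the list of things; names that differ only in an ending like _2 or _b are one class to them, and where a whole thing is asked for, a point or a joint stands for the part that bears it (a point fixed in the world has none). Each returns a list of dicts, best first, with "conf" (0 to 1); they miss things now and then, are a little off and sometimes report something else, mostly with a low value. They report only what shows in the picture. A call takes as long as a camera call. They do not tell look-alikes from the thing itself.
- arm.boxes_of(query, picture): "rect" ([left, top, right, bottom] in pixels, round what is visible of it).
- arm.tip_of(query, picture): "uv" ([column, row] in pixels: a listed point, or the origin of a listed thing).
The state is a dict: "time": time; "joint_positions": joint angles; "joint_vel": joint speeds; "joint_torque": joint torques, N m; "eef_pos": TCP position; "orientation": TCP orientation; "force": force on the tool from outside, world axes, zero at the start; "moment": the same for the moment, N m; "gripper_width": opening from 0.0 (shut) to 1.0 (fully open); "gripper_force": force on a finger pad.
Only numpy, scipy, OpenCV 4.12 (cv2) and the standard library are available. Lean on these libraries where they do the work, as an engineer would, in place of code of your own. Each camera call takes 0.05 s, during which the arm holds its last target. There are 200 camera calls.

## Working session

There is one attempt and no reset: what is moved stays moved. The work goes in short steps, Python scripts to look and compute and a shell command to move; the robot and the scene stay as the last step left them, time stands still between calls to the robot, and variables do not carry over. Pictures are saved under pics/ and viewed, at most 10 in all, crops included, and the job is handed in when it is done.

```bash
mkdir -p pics
cat > h.py <<'E'
import numpy as np, cv2
from rig import arm
def ray(p,uv,z):
    f=p["img"].shape[0]/2/np.tan(np.radians(p["fov_y"])/2)
    M=np.array(p["cam_to_world"]);d=M[:3,:3]@[(uv[0]-p["cx"])/f,(uv[1]-p["cy"])/f,1];o=M[:3,3]
    return o+d*(z-o[2])/d[2]
def proj(p,X):
    f=p["img"].shape[0]/2/np.tan(np.radians(p["fov_y"])/2)
    M=np.array(p["cam_to_world"]);c=M[:3,:3].T@(np.array(X)-M[:3,3]);return c[:2]/c[2]*f+[p["cx"],p["cy"]]
def save(p,n): cv2.imwrite("pics/"+n,p["img"][:,:,::-1])
E
python3 - <<'E'
from h import *
for n in("top","scene"):
    p=arm.capture(n);save(p,n+"0.png");print(n,p["fov_y"],np.round(p["cam_to_world"],2).tolist())
    for q,z in(("holder",0),("nose",0),("stand_empty",0),("lip",12),("stand_full",0),("phone",0),("roller",0),("maul",0),("swatch_box",0)):
        print(q,[(np.round(t["uv"]).tolist(),round(t["conf"],2),ray(p,t["uv"],z)[:2].round().tolist()) for t in arm.tip_of(q,p)])
E
```

```text
top 52.85130983072699 [[0.01, -0.99, 0.15, 408.04], [-1.0, -0.01, -0.03, 51.95], [0.03, -0.15, -0.99, 1131.16], [0.0, 0.0, 0.0, 1.0]]
holder [([348.0, 196.0], 0.95, [569.0, -255.0]), ([321.0, 208.0], 0.8, [531.0, -173.0]), ([300.0, 243.0], 0.58, [430.0, -110.0])]
nose [([327.0, 254.0], 0.98, [397.0, -188.0]), ([308.0, 186.0], 0.9, [599.0, -136.0]), ([371.0, 203.0], 0.84, [549.0, -324.0])]
stand_empty [([169.0, 188.0], 0.8, [588.0, 275.0])]
lip [([168.0, 188.0], 0.98, [585.0, 277.0]), ([306.0, 184.0], 0.54, [601.0, -128.0]), ([89.0, 245.0], 0.33, [417.0, 492.0])]
stand_full [([240.0, 168.0], 0.77, [651.0, 67.0])]
phone [([207.0, 258.0], 0.74, [384.0, 158.0]), ([322.0, 212.0], 0.36, [519.0, -177.0])]
roller [([324.0, 151.0], 0.62, [704.0, -185.0])]
maul [([413.0, 181.0], 0.95, [616.0, -453.0])]
swatch_box []
scene 49.42055994708606 [[0.75, 0.44, -0.5, 1211.63], [0.66, -0.51, 0.55, -708.73], [-0.02, -0.74, -0.67, 949.26], [0.0, 0.0, 0.0, 1.0]]
holder [([198.0, 210.0], 0.68, [436.0, -121.0]), ([203.0, 230.0], 0.66, [510.0, -173.0]), ([198.0, 250.0], 0.61, [559.0, -236.0])]
nose [([176.0, 266.0], 0.95, [554.0, -317.0]), ([230.0, 238.0], 0.88, [599.0, -142.0]), ([173.0, 212.0], 0.86, [379.0, -181.0]), ([156.0, 307.0], 0.49, [617.0, -438.0])]
stand_empty [([312.0, 167.0], 0.82, [587.0, 290.0])]
lip [([311.0, 167.0], 0.67, [595.0, 276.0])]
stand_full [([292.0, 207.0], 0.73, [657.0, 85.0]), ([247.0, 161.0], 0.73, [386.0, 168.0]), ([245.0, 269.0], 0.35, [709.0, -198.0])]
phone [([244.0, 163.0], 0.98, [385.0, 151.0])]
roller [([245.0, 268.0], 0.67, [707.0, -195.0])]
maul [([157.0, 305.0], 0.85, [613.0, -433.0])]
swatch_box [([307.0, 125.0], 0.87, [415.0, 502.0])]
```

```bash
cd pics; python3 -c "
import cv2,numpy as np
cv2.imwrite('both.png',cv2.resize(np.hstack([cv2.imread('top0.png'),cv2.imread('scene0.png')]),(800,300)))
cv2.imwrite('topL.png',cv2.resize(cv2.imread('top0.png'),(800,600)))"
```

```text
(no output)
```

View pics/topL.png

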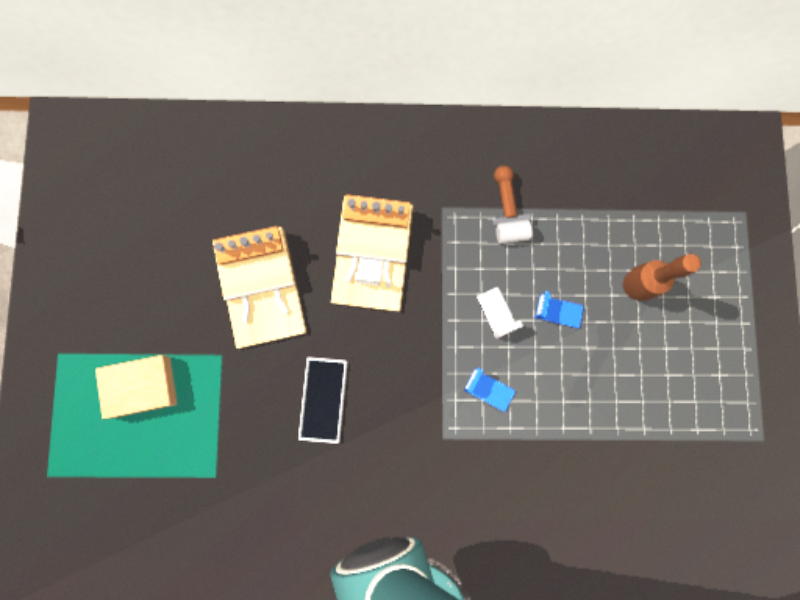

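View pics/scene0.png

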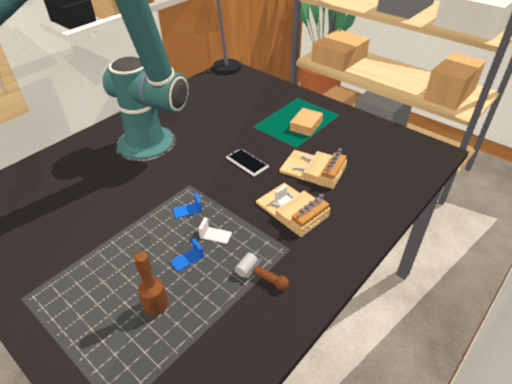

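The top view shows the white/aluminium holder at about (320,200) native, with its plate toward the robot and its tongue pointing away. The two blue ones are look-alikes. The empty stand is the left one, with its lip at about (168,188). I'll fit both outlines in both views.

```bash
cat > fit.py <<'E'
from h import *
from scipy.optimize import minimize
def box(x0,x1,y0,y1,z0,z1): return np.array([[x,y,z] for x in(x0,x1) for y in(y0,y1) for z in(z0,z1)],float)
HOLD=[box(-5,5,-23,23,0,45),box(-5,80,-22,22,0,6)]
STAND=[box(-90,110,-65,65,0,12),box(0,110,-65,65,12,35),box(62,110,-65,65,35,85)]
S=4
def sil(p,parts,v,shape):
    m=np.zeros((shape[0]*S,shape[1]*S),np.uint8);c,s=np.cos(v[2]),np.sin(v[2])
    z0=v[3] if len(v)>3 else 0
    for b in parts:
        w=np.c_[v[0]+c*b[:,0]-s*b[:,1],v[1]+s*b[:,0]+c*b[:,1],b[:,2]+z0]
        q=np.array([proj(p,x) for x in w])*S+S/2
        cv2.fillConvexPoly(m,cv2.convexHull(q.astype(np.int32)),255)
    return m
def fit(views,parts,v0):
    # views: list of (picture, mask)
    up=[(p,cv2.resize(m,None,fx=S,fy=S,interpolation=cv2.INTER_LINEAR)>127) for p,m in views]
    def cost(d,full=False):
        v=np.array(v0)+np.array(d)*[10,10,.1];r=[]
        for p,m in up:
            a=sil(p,parts,v,p["img"].shape)>0;r.append(1-(a&m).sum()/(a|m).sum())
        return r if full else sum(r)
    best=min((minimize(cost,s,method="Nelder-Mead",options=dict(initial_simplex=np.array(s)+np.vstack([np.zeros(3),np.eye(3)]))) for s in([0,0,0],[-1,-1,-1],[1,-1,1])),key=lambda r:r.fun)
    return np.array(v0)+best.x*[10,10,.1],cost(best.x,True)
def mask(p,c,r,cond):
    h=cv2.cvtColor(p["img"],cv2.COLOR_RGB2HSV).astype(int);m=cond(h).astype(np.uint8)*255
    k=np.zeros_like(m);u,v=np.round(c).astype(int);k[max(v-r,0):v+r,max(u-r,0):u+r]=255
    m&=k;n,l,st,_=cv2.connectedComponentsWithStats(m);i=1+st[1:,4].argmax();return (l==i).astype(np.uint8)*255
E
python3 - <<'E'
from fit import *
T,C=arm.capture("top"),arm.capture("scene")
wh=lambda h:(h[...,1]<60)&(h[...,2]>125)
wd=lambda h:(h[...,0]<28)&(h[...,2]>110)|(h[...,2]>150)
for n,parts,v0,cc,r,cond in(("holder",HOLD,[522,-173,.42],[(320,200),(212,232)],28,wh),("stand",STAND,[590,277,.2],[(166,183),(315,168)],45,wd)):
    vs=[(p,cv2.morphologyEx(mask(p,c,r,cond),cv2.MORPH_CLOSE,np.ones((5,5)))) for p,c in zip((T,C),cc)]
    v,e=fit(vs,parts,v0);print(n,v.round(3),np.round(e,3))
    for i in (0,1): print(i,fit(vs[i:i+1],parts,v0))
    for (p,m),k in zip(vs,"TC"):
        im=cv2.resize(p["img"],None,fx=S,fy=S)[:,:,::-1].copy()
        for mm,col in((sil(p,parts,v,p["img"].shape),(0,0,255)),(cv2.resize(m,None,fx=S,fy=S),(0,255,0))):
            cs,_=cv2.findContours((mm>127).astype(np.uint8),0,1);cv2.drawContours(im,cs,-1,col,1)
        u,w=(np.array(cc["TC".index(k)])*S);R=180
        cv2.imwrite(f"pics/f_{n}{k}.png",cv2.resize(im[w-R:w+R,u-R:u+R],(300,300)))
I=lambda n:cv2.imread(f"pics/f_{n}.png")
cv2.imwrite("pics/fit.png",np.vstack([np.hstack([I("holderT"),I("holderC")]),np.hstack([I("standT"),I("standC")])]))
E
```

```text
holder [ 5.22120e+02 -1.76093e+02  3.90000e-01] [0.83 0.22]
0 (array([ 519.50077073, -175.29160728,    0.74375839]), [np.float64(0.8239930745398214)])
1 (array([ 5.22777961e+02, -1.76769243e+02,  4.00625049e-01]), [np.float64(0.22129590544533562)])
stand [5.85081e+02 2.79291e+02 2.32000e-01] [0.072 0.1  ]
0 (array([5.82587601e+02, 2.78689190e+02, 2.24484941e-01]), [np.float64(0.07214712897984576)])
1 (array([5.85821719e+02, 2.80225964e+02, 2.08829080e-01]), [np.float64(0.09887625936450528)])
```

View pics/fit.png

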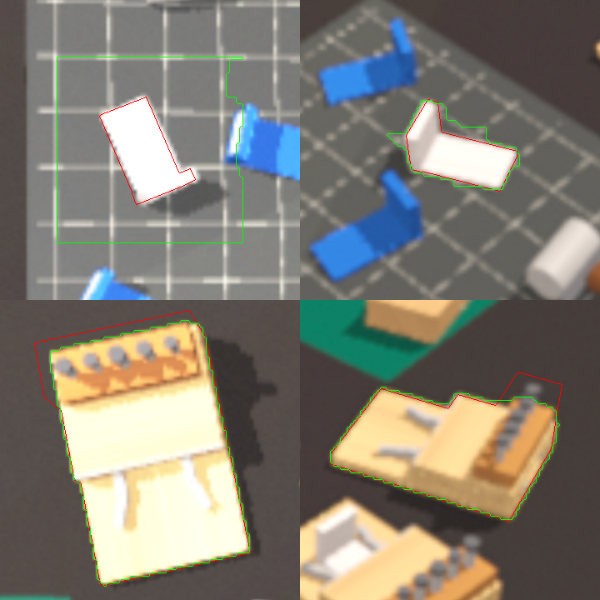

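```bash
cat > go.py <<'E'
import sys,numpy as np
from scipy.spatial.transform import Rotation as R
from rig import arm
# target x y z(mm), yaw of the tool y axis (rad)
s=arm.state();P=np.array(s["eef_pos"]);A=R.from_euler("xyz",s["orientation"])
x,y,z,a=map(float,sys.argv[1:5])
for k in(0,np.pi):
    Y=np.array([np.cos(a+k),np.sin(a+k),0]);Z=np.array([0,0,-1]);B=R.from_matrix(np.c_[np.cross(Y,Z),Y,Z])
    print("shift",((A.inv().apply(np.array([x,y,z])-P))/1000).round(4),"turn",np.degrees((A.inv()*B).as_rotvec()).round(2))
print(P.round(1),np.round(s["orientation"],3),np.round(s["joint_positions"],2),np.round(s["force"],1),s["gripper_width"],s["time"])
E
python3 go.py 522 -176 120 0.395
```

```text
shift [ 0.4304 -0.3312  0.1113] turn [ -0.    -0.   -92.65]
shift [ 0.4304 -0.3312  0.1113] turn [-0.    0.   87.35]
[ 230.7 -634.3  231.2] [-3.142  0.     0.349] [-1.26  0.26  1.6  -0.    1.27 -0.04] [-0.1  0.3  0.2] 1.0027759403473657 1.1
```

```bash
python3 -m pendant '[[[0.06,-0.046,0],[0,0,-10],60],[[0.11,-0.085,0],[0,0,-20],60],[[0.16,-0.124,0],[0,0,-30],60],[[0.21,-0.163,0.02],[0,0,-40],60],[[0.26,-0.2,0.04],[0,0,-50],60],[[0.31,-0.24,0.06],[0,0,-60],60],[[0.36,-0.28,0.08],[0,0,-70],60],[[0.4,-0.31,0.1],[0,0,-80],60],[[0.43,-0.331,0.111],[0,0,-90],60],[[0.4304,-0.3312,0.111],[0,0,-92.7],60],[[0.4304,-0.3312,0.111],[0,0,-92.7],60],[[0.4304,-0.3312,0.111],[0,0,-92.7],60]]'; python3 go.py 522 -176 12 0.395
```

```text
time: 2.6
eef_pos: [522.1, -176.5, 120.7]
orientation: [3.141, 0.001, 1.965]
force: [0.4, -1.1, 0.5]
gripper_width: 0.602
gripper_force: 0.0
shift [5.000e-04 1.000e-04 1.087e-01] turn [ 0.02  0.03 -0.03]
shift [5.000e-04 1.000e-04 1.087e-01] turn [ 5.0000e-02 -4.0000e-02  1.7997e+02]
[ 522.1 -176.5  120.7] [3.141e+00 1.000e-03 1.965e+00] [-0.37  0.13  1.98 -0.    1.03 -0.77] [ 0.4 -1.1  0.5] 0.602457352795112 2.6
```

```bash
python3 -m pendant '[[[0,0,0.05],[0,0,0],60],[[0,0,0.09],[0,0,0],60],[[0,0,0.107],[0,0,0],60],[[0,0,0.107],[0,0,0],60],[[0,0,0.107],[0,0,0],0],[[0,0,0.107],[0,0,0],0],[[0,0,0.107],[0,0,0],0],[[0,0,0.107],[0,0,0],0],[[0,0,0.107],[0,0,0],0],[[0,0,0.107],[0,0,0],0],[[0,0,0.107],[0,0,0],0],[[0,0,0.107],[0,0,0],0]]'
python3 - <<'E'
from h import *
p=arm.capture("scene");save(p,"g.png");cv2.imwrite("pics/g1.png",cv2.resize(p["img"][160:300,110:310,::-1],(800,560),interpolation=2))
E
```

```text
time: 4.1
eef_pos: [523.5, -176.6, 15.2]
orientation: [3.139, 0.002, 1.967]
force: [-2.3, -0.1, 5.5]
gripper_width: 0.105
gripper_force: 59.3
```

View pics/g1.png

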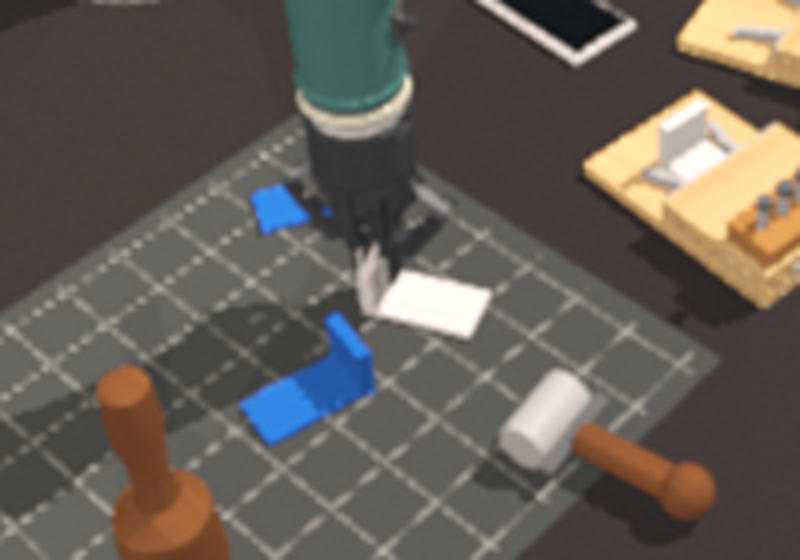

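It's gripped across the plate: the width reads about 9 mm against 10 mm nominal, at 59 N. Next I'll lift it and carry it toward the empty stand.

```bash
python3 -m pendant '[[[0,0,-0.02],[0,0,0],0],[[0,0,-0.05],[0,0,0],0],[[0,0,-0.1],[0,0,0],0],[[0,0,-0.12],[0,0,0],0],[[0,0,-0.12],[0,0,0],0]]'; python3 go.py 448 249 120 0.22
```

```text
time: 4.78
eef_pos: [523.7, -176.6, 135.8]
orientation: [3.138, 0.004, 1.967]
force: [0.2, 0.1, -0.7]
gripper_width: 0.104
gripper_force: 58.4
shift [0.4219 0.0943 0.0146] turn [ 0.23  0.18 10.09]
shift [0.4219 0.0943 0.0146] turn [  -0.27    0.34 -169.91]
[ 523.7 -176.6  135.8] [3.138 0.004 1.967] [-0.37  0.11  1.97  0.    1.06 -0.77] [ 0.2  0.1 -0.7] 0.10401275872106898 4.775
```

```bash
python3 -m pendant '[[[0.04,0.009,0],[0,0,1],0],[[0.09,0.02,0],[0,0,3],0],[[0.15,0.033,0],[0,0,5],0],[[0.21,0.046,0],[0,0,7],0],[[0.27,0.06,0],[0,0,8],0],[[0.32,0.072,0],[0,0,9],0],[[0.37,0.083,0],[0,0,10],0],[[0.4,0.09,0.01],[0,0,10],0],[[0.415,0.093,0.015],[0,0,10],0],[[0.422,0.0943,0.015],[0.2,0.2,10.1],0],[[0.422,0.0943,0.015],[0.2,0.2,10.1],0],[[0.422,0.0943,0.015],[0.2,0.2,10.1],0]]'
cat > look.py <<'E'
from fit import *
T,C=arm.capture("top"),arm.capture("scene");s=arm.state();e=np.array(s["eef_pos"])
for n,p in(("T",T),("C",C)):
    im=cv2.resize(p["img"],None,fx=S,fy=S,interpolation=2)[:,:,::-1].copy()
    for parts,v,col in((HOLD,[e[0],e[1],.22,e[2]-14],(0,0,255)),(STAND[:2],[585,279.5,.22],(0,255,0))):
        for part in parts:
            cs,_=cv2.findContours(sil(p,[part],v,p["img"].shape),0,1);cv2.drawContours(im,cs,-1,col,1)
    u,w=(proj(p,[540,270,40])*S).astype(int);cv2.imwrite(f"pics/l{n}.png",im[max(w-240,0):w+240,u-200:u+200])
a,b=cv2.imread("pics/lT.png"),cv2.imread("pics/lC.png");h=min(len(a),len(b));cv2.imwrite("pics/look_%d.png"%round(s["time"]*100),np.hstack([a[:h],b[:h]]));print(s["time"],e)
for q in("nose",):
    for p in(T,C): print([(np.round(t["uv"],1).tolist(),round(t["conf"],2),ray(p,t["uv"],e[2]-14)[:2].round().tolist()) for t in arm.tip_of(q,p)[:4]])
E
python3 look.py; ls pics/look*
```

```text
time: 6.28
eef_pos: [446.7, 248.8, 118.5]
orientation: [-3.138, -0.003, 1.789]
force: [-0.3, -0.1, -0.3]
gripper_width: 0.101
gripper_force: 58.5
6.375 [446.74430146 248.95857846 118.61771856]
[([325.9, 254.3], 0.97, [398.0, -164.0]), ([370.4, 202.9], 0.76, [536.0, -287.0]), ([164.0, 202.5], 0.68, [531.0, 267.0])]
[([175.5, 265.8], 0.78, [625.0, -361.0]), ([297.5, 141.9], 0.77, [539.0, 262.0]), ([170.6, 214.5], 0.53, [476.0, -251.0])]
pics/look_638.png
```

View pics/look_638.png

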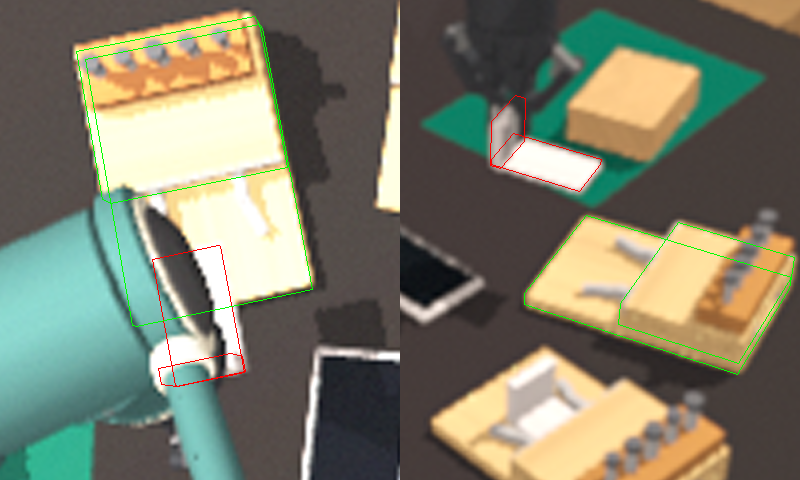

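The scene camera's outline of the held holder and the stand both match. The nose is about 62 mm before the lip and centred. I'll lower it until the tongue is about 2 mm above the sill.

```bash
python3 -m pendant '[[[0,0,0.03],[0,0,0],0],[[0,0,0.06],[0,0,0],0],[[0,0,0.08],[0,0,0],0],[[0,0,0.0895],[0,0,0],0],[[0,0,0.0895],[0,0,0],0],[[0,0,0.0895],[0,0,0],0]]' ; python3 -m pendant '[[[0,0.01,0],[0,0,0],0],[[0,0.02,0],[0,0,0],0],[[0,0.03,0],[0,0,0],0],[[0,0.035,0],[0,0,0],0],[[0,0.035,0],[0,0,0],0],[[0,0.035,0],[0,0,0],0]]'; python3 look.py; ls pics/look*
```

```text
time: 7.22
eef_pos: [446.7, 250.3, 29.7]
orientation: [-3.139, -0.004, 1.79]
force: [0.3, 0.4, -0.7]
gripper_width: 0.109
gripper_force: 58.4
time: 7.98
eef_pos: [479.6, 257.4, 28.4]
orientation: [-3.137, -0.003, 1.79]
force: [0.6, -0.3, -1.0]
gripper_width: 0.11
gripper_force: 58.5
8.075 [479.5248169  257.39222719  28.47583412]
[([324.1, 257.2], 0.87, [389.0, -177.0]), ([370.8, 201.1], 0.78, [553.0, -318.0]), ([164.9, 196.5], 0.55, [559.0, 284.0]), ([238.8, 169.4], 0.43, [642.0, 70.0])]
[([172.9, 212.3], 0.85, [395.0, -191.0]), ([173.2, 265.8], 0.85, [557.0, -328.0]), ([305.2, 163.9], 0.55, [568.0, 276.0])]
pics/look_638.png
pics/look_807.png
```

```bash
cp pics/look_807.png pics/v2.png
```

```text
(no output)
```

View pics/v2.png

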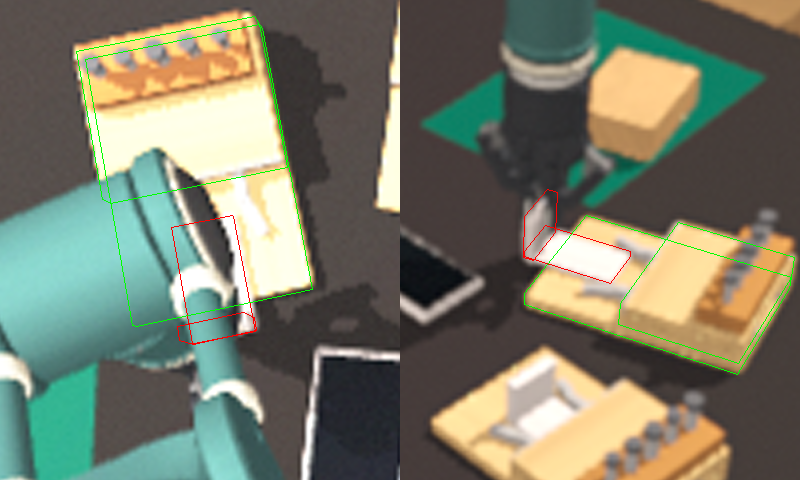

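The tongue is centred between the rails. Next I'll advance it under the lip, watching the force.

```bash
python3 -m pendant '[[[0,0.01,0],[0,0,0],0],[[0,0.02,0],[0,0,0],0],[[0,0.03,0],[0,0,0],0],[[0,0.04,0],[0,0,0],0],[[0,0.045,0],[0,0,0],0],[[0,0.045,0],[0,0,0],0],[[0,0.045,0],[0,0,0],0]]'; python3 go.py 544 270.4 28 0.22
```

```text
time: 9.05
eef_pos: [523.5, 267.2, 28.3]
orientation: [-3.137, -0.003, 1.79]
force: [-0.3, -1.1, -0.8]
gripper_width: 0.107
gripper_force: 58.5
shift [-0.0014  0.0207  0.0002] turn [-0.26 -0.18 -0.02]
shift [-0.0014  0.0207  0.0002] turn [ -0.28   0.41 179.98]
[523.5 267.2  28.3] [-3.137e+00 -3.000e-03  1.790e+00] [0.43 0.31 1.96 0.01 0.88 0.2 ] [-0.3 -1.1 -0.8] 0.1074551577069955 9.05
```

```bash
python3 -m pendant '[[[0,0.005,0],[0,0,0],0],[[0,0.01,0],[0,0,0],0],[[0,0.015,0],[0,0,0],0],[[0,0.017,0],[0,0,0],0],[[0,0.017,0],[0,0,0],0],[[0,0.017,0],[0,0,0],0]]';python3 -m pendant '[[[0,0.003,0],[0,0,0],0],[[0,0.005,0],[0,0,0],0],[[0,0.005,0],[0,0,0],0],[[0,0.005,0],[0,0,0],0]]'
```

```text
time: 9.8
eef_pos: [539.2, 270.6, 27.9]
orientation: [-3.135, -0.003, 1.791]
force: [-5.0, -1.0, 0.8]
gripper_width: 0.107
gripper_force: 58.8
time: 10.3
eef_pos: [543.0, 271.5, 27.8]
orientation: [-3.133, -0.003, 1.791]
force: [-8.2, -1.9, 4.2]
gripper_width: 0.108
gripper_force: 59.3
```

```bash
python3 -m pendant '[[[0,0.002,0],[0,0,0],0],[[0,0.002,0],[0,0,0],0],[[0,0.002,0],[0,0,0],0]]';python3 -m pendant '[[[0,0.002,0],[0,0,0],0],[[0,0.002,0],[0,0,0],0],[[0,0.002,0],[0,0,0],0]]'
```

```text
time: 10.68
eef_pos: [543.7, 271.7, 27.9]
orientation: [-3.13, -0.002, 1.791]
force: [-13.0, -2.3, 6.5]
gripper_width: 0.109
gripper_force: 59.8
time: 11.05
eef_pos: [543.7, 271.7, 27.9]
orientation: [-3.126, -0.002, 1.791]
force: [-18.6, -4.4, 12.0]
gripper_width: 0.104
gripper_force: 60.6
```

The force climbs while the position no longer moves, so it's at the hard stop. The computed nose position is about 38 mm past the lip. I'll settle and take one last look.

```bash
python3 -m pendant '[[[0,0,0],[0,0,0],0],[[0,0,0],[0,0,0],0],[[0,0,0],[0,0,0],0],[[0,0,0],[0,0,0],0]]'; python3 look.py; mv pics/look_1[0-9]*.png pics/v3.png
```

```text
time: 11.55
eef_pos: [543.7, 271.7, 27.9]
orientation: [-3.126, -0.002, 1.791]
force: [-17.5, -3.1, 12.7]
gripper_width: 0.102
gripper_force: 60.6
11.65 [543.73531475 271.66818148  27.90623886]
[([327.5, 256.8], 0.92, [390.0, -187.0]), ([373.5, 203.2], 0.68, [547.0, -326.0])]
[([177.0, 264.6], 0.8, [562.0, -318.0]), ([173.2, 213.7], 0.79, [400.0, -194.0])]
```

View pics/v3.png

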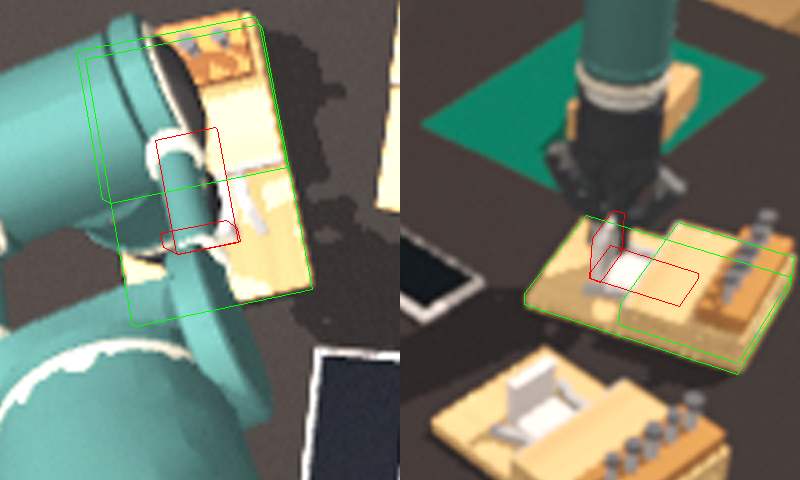

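The tongue is under the lip between the rails, and the plate sits just like the fitted holder on the other stand. It's still pressed home, so I'll hand in.

```bash
python3 -c "
from rig import arm
print(arm.sign_off())"
```

```text
the job is handed in; nothing more can be done
None
```

The label holder is pushed fully home against the stop in the empty stand and still held there at about 18 N; I handed the job in at about 11.7 s, no verdict was returned, and no contact with anything else showed.

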